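# Slide the serving board out over the counter's edge

### The job

Push the oak serving board towards the robot over the front edge of the island until the tip of its neck (the handle) sticks out 5 cm past the edge, square to the edge, so that the next person can take it by the neck; get the 5 cm right to within a centimetre. The little salt bowl must ride along standing on the board: only slide the board with the fingertips, do not lift it, do not touch its neck or the salt bowl, and leave the spice jar, the pepper mill and the timer where they stand.

Things in the scene. Friction and masses are not known exactly. Their poses are not given: they have to be found in the camera images.
- board: Flat oak serving board, 320 x 150 x 13 mm, 0.4 to 0.8 kg, loose on the island top (z = 0), neck towards the robot, up to 17 degrees off square; slides at 2 to 7 N. Origin: centre of its underside. y runs along it: neck tip at y = -160 mm, straight wide end at +160 mm; wide part from y = -105 to +160 mm, the rest is the narrower neck. x: across, z: up
- board_end (a point): Middle of the straight end face of the board's wide end, on its underside; board frame (0, +160 mm, 0): the place to push. Pushed sideways 30 mm from this end, the board turns about 4.5 rad per metre of push
- pinch_bowl: Little round brown bowl of salt, 67 mm across and 29 mm high, loose, 90 g, standing on top of the board near its middle. Origin: centre of its underside, z up
- counter_ref (a point): A fixed mark point on the island top (z = 0), exactly 200 mm in from the island's front edge: the straight front edge runs along y (world y) at this point's x minus 200 mm. The island top lies on the +x side of the edge, open air on the -x side. With the neck 5 cm out, the board's wide end lies 270 mm in from the edge
- spice_jar: Dark jar with a cork-coloured lid, 57 mm across, 89 mm high, loose bystander on the right. Origin: centre of its underside
- mill_pepper: Slim wooden pepper mill, 52 mm across, 172 mm high, loose bystander on the left. Origin: centre of its underside
- timer: Round cream-white kitchen timer, 65 mm across, 58 mm high, loose bystander on the left, between board and pepper mill. Origin: centre of its underside
Things that resemble listed ones, but are neither listed nor needed, are in the scene too. What is shaped like the pinch_bowl but blue or pink is not meant.

How it is judged:
By the outcome, as a careful person would: the job done as asked, in the order asked, and still so for the second after the job is handed in, with the robot touching nothing.
It also fails if it takes over 54 s, if anything falls off the work surface, if the arm or the gripper's body presses on something with over 40 N, if the wrist force passes 120 N, or if a joint passes its speed limit or range.

### The arm

A 6-joint arm with a two-finger parallel gripper is mounted at the origin on a cart in front of the work surface, level with it; the furniture and walls round the work are solid. World frame = base frame: x ahead of the robot, y to its left, z up, the work surface at z = 0. Lengths are in m, angles in rad, forces in N, time in s.
With the tool pointing down it reaches from about 0.375 to 0.925 m from the base axis. Payload 5.7 kg.
Tool frame: the origin (TCP) lies midway between the tips of the shut fingers; the grasp point (between the pads) lies 19 mm behind it; z points along the fingers, y is the line along which they close (so a half turn about z gives the same grasp; the last joint's range is limited). The gripper opens to 88 mm and grips with 3 to 60 N. Pads are 20 mm wide; open, the fingers measure 115 mm over their backs; the gripper's body (75 mm by 178 mm) begins 61 mm behind the grasp point.
Start: joints at [-1.299, 0.359, 1.51, -0, 1.272, -0.115], TCP at [0.226, -0.556, 0.223] pointing down, gripper open.
Joint ranges: [-2.97, 2.97], [-1.01, 2.36], [0.21, 2.38], [-0.96, 4.11], [0.2, 2.71], [-2.98, 2.98]. Speed limits (rad/s): [2.39, 2.39, 3.14, 3.14, 3.14, 3.14].

### API

Orientations are given as a unit quaternion [x, y, z, w].
In Python, from bench import move_ptp, servo_line, goto_joints, move_gripper, sleep, inverse_kinematics, capture, PlanningError, close_job, spot_in, silhouettes, current_clock, current_joint_pos, current_qvel, current_joint_torque, current_position, current_orientation, current_force, current_torque, current_finger_gap, current_grip_force gives the robot as it stands. Calls block until the motion is done:
- move_ptp(position, orientation): joint-space move of the TCP to a pose.
- servo_line(position, orientation=None, rate=0.15, contact_N=None): straight line of the TCP; orientation=None keeps the orientation; rate is the mean speed in m/s. With contact_N (N) it stops when the force on the tool has changed by that much, and returns True; else False.
- goto_joints(angles): joint-space move.
- move_gripper(opening): finger opening in m; the grip force is fixed at half the most; returns when the fingers have stopped.
- sleep(seconds).
- inverse_kinematics(position, orientation): joint angles nearest the present ones, or None.
- capture(name): name is "scene" or "top" or "wrist"; returns a dict with "image" (420x560x3 uint8, blue, green, red), "range_z" (420x560 float32, m along the optical axis (not along the pixel's ray), 0 where there is no reading), "intrinsics" (3x3 intrinsics, pixels), "R" (3x3) and "t" (3): a world point X has camera coordinates R X + t. Camera axes: x right, y down, z forward; pixel columns grow to the right and rows downward; lengths in m; the calibration is good to about 2 mm. A picture is of the moment at which its call begins.
A pose or a line that the arm cannot do raises PlanningError and nothing moves.
- close_job(): hands the job in; it is judged then, once.
Trained networks look in the newest picture that a camera, given by its name, has taken for a name from the list of things; names that differ only in an ending like _2 or _b are one class to them, and where a whole thing is asked for, a point or a joint stands for the part that bears it (a point fixed in the world has none). Each returns a list of dicts, best first, with "conf" (0 to 1); they miss things now and then, are a little off and sometimes report something else, mostly with a low value. They report only what shows in the picture. A call takes as long as a camera call. They do not tell look-alikes from the thing itself.
- spot_in(camera, query): "xy" ([column, row] in pixels, amid what is visible of it).
- silhouettes(camera, query): "region" (420x560 bool, what is visible of it) and "xy" ([column, row] in pixels, amid what is visible of it).
Readings, each from a call of its own:
- current_clock(): time.
- current_joint_pos(): joint angles.
- current_qvel(): joint speeds.
- current_joint_torque(): joint torques, N m.
- current_position(): TCP position.
- current_orientation(): TCP orientation.
- current_force(): force on the tool from outside, world axes, zero at the start.
- current_torque(): the same for the moment, N m.
- current_finger_gap(): finger opening in m.
- current_grip_force(): force on a finger pad.
Only numpy, scipy, OpenCV 4.12 (cv2) and the standard library are available. Lean on these libraries where they do the work, as an engineer would, in place of code of your own. Each camera call takes 0.05 s, during which the arm holds its last target. There are 200 camera calls.

## Working session

There is one attempt and no reset: what is moved stays moved. The work goes in short steps, each a Python script; the robot and the scene stay as the last script left them, time stands still between calls to the robot, and variables do not carry over. Pictures are saved under pics/ and viewed, at most 10 in all, crops included, and the job is handed in when it is done.

```bash
mkdir -p pics; ls; cat > h.py <<'E'
import numpy as np, cv2
from bench import *
def cloud(c):
    K=c["intrinsics"];z=c["range_z"];v,u=np.indices(z.shape)
    P=np.stack([(u-K[0,2])/K[0,0]*z,(v-K[1,2])/K[1,1]*z,z],-1)
    return (P-c["t"])@c["R"]      # R^T (Pc - t)
def ray(c,uv,z0=0.):
    K=c["intrinsics"];d=c["R"].T@np.linalg.solve(K,[uv[0],uv[1],1.]);o=-c["R"].T@c["t"]
    return o+d*(z0-o[2])/d[2]
E
python3 - <<'E'
from h import *
print(current_clock(),current_orientation())
ims=[]
for n in ["scene","top"]:
    c=capture(n);cv2.imwrite(f"pics/{n}0.png",c["image"]);W=cloud(c);ok=c["range_z"]>0
    print(n,"cam",-c["R"].T@c["t"])
    for q in ["board","board_end","pinch_bowl","counter_ref","spice_jar","mill_pepper","timer"]:
        for r in spot_in(n,q)[:3]:
            u,v=np.round(r["xy"]).astype(int);print(q,round(r["conf"],2),u,v,W[v,u].round(3),ray(c,r["xy"]).round(3))
E
```

```text
pics
0.0 [ 9.81354137e-01  1.92206498e-01 -8.54782958e-05 -8.44053548e-04]
scene cam [-0.67599001 -0.66928415  1.0086979 ]
board 0.88 276 230 [ 0.441 -0.123  0.014] [ 0.458 -0.115  0.   ]
board_end 0.72 275 228 [ 0.442 -0.119  0.02 ] [ 0.466 -0.107  0.   ]
pinch_bowl 0.8 274 218 [ 0.463 -0.105  0.037] [ 0.505 -0.084  0.   ]
pinch_bowl 0.62 208 228 [0.357 0.059 0.017] [0.373 0.072 0.   ]Traceback (most recent call last):
  File "<stdin>", line 8, in <module>
ValueError: it knows: board, board_end, mill_pepper, pinch_bowl, spice_jar, timer
```

```bash
python3 - <<'E'
from h import *
for n in ["scene","top"]:
    c=capture(n);cv2.imwrite(f"pics/{n}0.png",c["image"]);W=cloud(c);ok=c["range_z"]>0
    np.savez(f"{n}0.npz",**c)
    print(n,"cam",-c["R"].T@c["t"])
    for q in ["board","board_end","pinch_bowl","spice_jar","mill_pepper","timer"]:
        for r in spot_in(n,q)[:3]:
            u,v=np.round(r["xy"]).astype(int);print(q,round(r["conf"],2),u,v,W[v,u].round(3))
    if n=="top":
        for r in silhouettes(n,"board")[:1]:
            m=r["region"]&ok;np.save("boardmask.npy",r["region"])
            print("board",m.sum(),W[m].min(0),W[m].max(0))
    # edge: min x of points with |z|<8mm per y bin
    s=ok&(abs(W[...,2])<.008);P=W[s]
    for y in np.arange(-.4,.41,.1):
        k=P[abs(P[:,1]-y)<.01]
        if len(k): print(round(y,2),np.sort(k[:,0])[:3].round(4),k[:,2].mean().round(4),k[:,0].max().round(2))
E
```

```text
scene cam [-0.67599001 -0.66928415  1.0086979 ]
board 0.77 276 227 [ 0.433 -0.126  0.032]
board_end 0.76 276 228 [ 0.436 -0.125  0.026]
pinch_bowl 0.64 207 228 [0.355 0.062 0.017]
pinch_bowl 0.62 276 219 [ 0.473 -0.107  0.028]
pinch_bowl 0.62 317 255 [ 0.381 -0.278  0.025]
spice_jar 0.83 400 257 [ 0.439 -0.491  0.056]
timer 0.69 206 198 [0.439 0.115 0.056]
-0.4 [0.2413 0.242  0.2426] 0.0017 2.62
-0.3 [0.2417 0.2424 0.243 ] 0.0019 2.3
-0.2 [0.2414 0.2417 0.2433] 0.0018 2.55
-0.1 [-0.1522 -0.152  -0.1514] 0.0015 2.32
-0.0 [-0.1526 -0.1519 -0.1513] 0.0018 2.63
0.1 [-0.1514 -0.151  -0.1506] 0.0017 2.27
0.2 [0.4707 0.4742 0.4762] 0.0023 2.44
0.3 [2.3213 2.3249 2.3271] 0.003 2.63
0.4 [0.2395 0.2416 0.2416] 0.0007 2.62
top cam [ 0.2067501  -0.10416515  1.75187569]
board 0.81 274 219 [ 0.501 -0.106  0.012]
board_end 0.86 276 221 [ 0.491 -0.112  0.032]
pinch_bowl 0.74 328 251 [ 0.389 -0.282  0.018]
pinch_bowl 0.59 274 227 [ 0.471 -0.105  0.03 ]
spice_jar 0.67 383 227 [ 0.454 -0.453  0.088]
spice_jar 0.67 275 228 [ 0.467 -0.109  0.034]
spice_jar 0.16 279 221 [ 0.489 -0.122  0.041]
mill_pepper 0.54 175 234 [0.437 0.198 0.156]
timer 0.52 204 231 [0.458 0.122 0.062]
board 2845 [ 0.29154112 -0.19888578 -0.00703405] [ 0.61286704 -0.02712282  0.86839038]
-0.4 [0.2465 0.2492 0.2494] -0.0007 0.97
-0.3 [0.2941 0.3006 0.3038] -0.0006 0.96
-0.2 [0.3891 0.3893 0.3895] -0.0006 0.97
-0.1 [-0.1371 -0.1368 -0.1363] -0.0002 0.97
-0.0 [0.2979 0.3011 0.3012] -0.0003 0.96
0.1 [-0.1327 -0.1324 -0.132 ] -0.0004 0.97
0.2 [0.2472 0.25   0.2501] -0.0004 0.97
0.3 [0.249  0.249  0.2491] -0.0003 0.61
0.4 [0.248  0.2482 0.2482] -0.0002 0.63
```

View pics/top0.png

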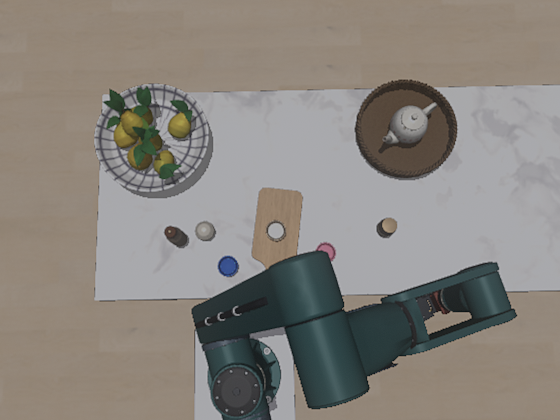

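View pics/scene0.png

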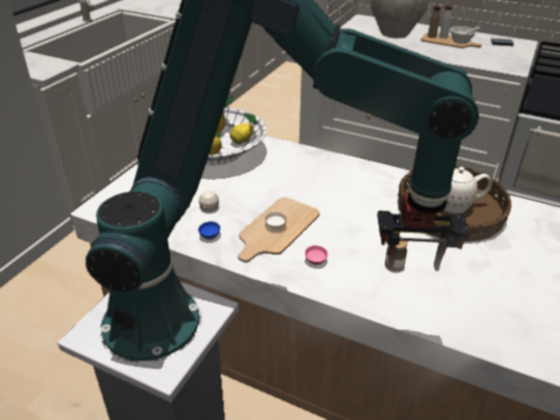

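The top view shows the board (cols 253–302, rows 188–270) with the salt bowl at (276,231), blue bowl (228,266), pink (326,252), timer (205,231), mill (175,235) and jar (387,227). The front edge is at row ~298, and the arm hides the board's neck. The scene view shows the whole board, nothing touching it. I'll take a closer wrist view.

```bash
python3 - <<'E'
from h import *
q=[1,0,0,0]
for p in ([0.45,-0.1,0.42],[0.42,-0.1,0.36],[0.5,-0.1,0.35]):
    for o in ([1,0,0,0],[0,1,0,0],[.7071,.7071,0,0],[.7071,-.7071,0,0]):
        j=inverse_kinematics(p,o);print(p,o,None if j is None else np.round(j,2))
move_ptp([0.45,-0.1,0.42],[1,0,0,0]) if inverse_kinematics([0.45,-0.1,0.42],[1,0,0,0]) is not None else print("no")
c=capture("wrist");np.savez("w0.npz",**c);cv2.imwrite("pics/w0.png",c["image"])
print(current_clock(),-c["R"].T@c["t"],c["R"])
E
```

```text
[0.45, -0.1, 0.42] [1, 0, 0, 0] [-0.37  0.02  1.46 -0.    1.65  1.2 ]
[0.45, -0.1, 0.42] [0, 1, 0, 0] [-0.37  0.02  1.46 -0.    1.65 -1.94]
[0.45, -0.1, 0.42] [0.7071, 0.7071, 0, 0] [-0.37  0.02  1.46 -0.    1.65 -0.37]
[0.45, -0.1, 0.42] [0.7071, -0.7071, 0, 0] [-0.37  0.02  1.46 -0.    1.65  2.77]
[0.42, -0.1, 0.36] [1, 0, 0, 0] [-0.39 -0.    1.63 -0.    1.51  1.18]
[0.42, -0.1, 0.36] [0, 1, 0, 0] [-0.39 -0.    1.63 -0.    1.51 -1.96]
[0.42, -0.1, 0.36] [0.7071, 0.7071, 0, 0] [-0.39 -0.    1.63 -0.    1.51 -0.39]
[0.42, -0.1, 0.36] [0.7071, -0.7071, 0, 0] [-0.39 -0.    1.63 -0.    1.51  2.75]
[0.5, -0.1, 0.35] [1, 0, 0, 0] [-0.33  0.13  1.51 -0.    1.5   1.24]
[0.5, -0.1, 0.35] [0, 1, 0, 0] [-0.33  0.13  1.51 -0.    1.5  -1.9 ]
[0.5, -0.1, 0.35] [0.7071, 0.7071, 0, 0] [-0.33  0.13  1.51 -0.    1.5  -0.33]
[0.5, -0.1, 0.35] [0.7071, -0.7071, 0, 0] [-0.33  0.13  1.51 -0.    1.5   2.81]
2.9667 [ 0.52537741 -0.10115138  0.58293266] [[-1.20282088e-03 -9.99998643e-01  1.12565723e-03]
 [-9.62018595e-01  1.46441995e-03  2.72979996e-01]
 [-2.72981274e-01 -7.54557144e-04 -9.62019051e-01]]
```

View pics/w0.png

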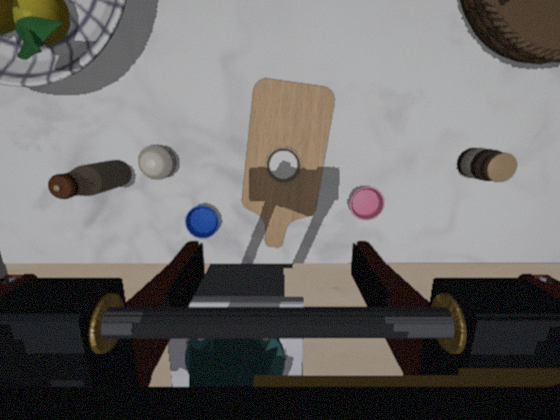

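The wrist view shows everything: the board from its wide end (row ~82) to the neck tip (274,246), salt bowl (284,164), blue (203,221), pink (366,203), timer (156,161), mill (90,180), jar (485,163). The front edge is at row ~263.

```bash
cat >> h.py <<'E'
def measure(c,sil):
    """edge x (line fit), board end line, tip, axis."""
    W=cloud(c);z=c["range_z"]
    # front edge: per column last row where counter depth is present, refined by intensity in gray image
    g=cv2.GaussianBlur(cv2.cvtColor(c["image"],cv2.COLOR_BGR2LAB),(3,3),0).astype(float)
    out={}
    m=sil.astype(np.uint8)
    cnt=max(cv2.findContours(m,0,cv2.CHAIN_APPROX_NONE)[0],key=cv2.contourArea)[:,0]
    P=np.array([ray(c,p,.013)[:2] for p in cnt])
    out["tip_rough"]=P[P[:,0].argmin()];out["far"]=P[P[:,0].argmax()]
    return out,P
E
python3 - <<'E'
from h import *
c=dict(np.load("w0.npz"))
r=silhouettes("wrist","board");print([x["conf"] for x in r]);sil=r[0]["region"];np.save("sil0.npy",sil)
o,P=measure(c,sil);print(o)
W=cloud(c)
# colour mask of board
hsv=cv2.cvtColor(c["image"],cv2.COLOR_BGR2HSV)
roi=np.zeros(sil.shape,bool);roi[60:256,225:350]=1
m=(hsv[...,1]>70)&(W[...,2]>.004)&(W[...,2]<.022)&roi
v,u=np.nonzero(m);print(m.sum(),sil.sum(),(m&sil).sum())
print("z board",np.median(W[m][:,2]),"z counter",np.median(W[100:120,180:230,2]))
# sub-pixel transitions along columns: saturation end edge
S=cv2.GaussianBlur(hsv[...,1].astype(float),(3,3),0)
def cross(col,a,b,I,up=True):
    s=I[a:b,col];g=np.diff(s);g=g if up else -g;k=g.argmax();i=np.clip(k,1,len(g)-2)
    d=g[i-1]-2*g[i]+g[i+1];return a+i+.5+(0.5*(g[i-1]-g[i+1])/d if d else 0)
E1=np.array([ray(c,[x,cross(x,68,100,S)],.013)[:2] for x in range(264,324)])
k=np.polyfit(E1[:,1],E1[:,0],1);print("end line x=k*y+b",k,"deg",np.degrees(np.arctan(k[0])),"res",np.std(E1[:,0]-np.polyval(k,E1[:,1])))
print("end y range",ray(c,[252,82],.013),ray(c,[334,88],.013))
# edge: rows 250-275
cols=list(range(20,150))+list(range(390,540))
F=np.array([ray(c,[x,cross(x,250,275,S)],0)[:2] for x in cols])
md=np.median(F[:,0]);F=F[abs(F[:,0]-md)<.004];print("edge",md,len(F),np.polyfit(F[:,1],F[:,0],1),F[:,0].std())
T=np.array([ray(c,[x,cross(x,236,256,S,False)],.013)[:2] for x in range(268,282)]);print("tip",T[:,0].round(4),T[:,1].round(3))
for n,uv,h in (("salt",(284,164),.04),("blue",(203,221),.029),("pink",(366,203),.029)):print(n,ray(c,uv,h))
# side lines
for lo,hi,up in ((236,262,True),(310,345,False)):
    s=np.array([ray(c,[cross(y,lo,hi,S.T,up),y],.013)[:2] for y in range(100,190)]);f=np.polyfit(s[:,0],s[:,1],1)
    print("side y=",f,np.degrees(np.arctan(f[0])),np.std(s[:,1]-np.polyval(f,s[:,0])))
E
```

```text
[0.74, 0.27]
{'tip_rough': array([ 0.2903695 , -0.10920366]), 'far': array([ 0.61085362, -0.07299142])}
9664 10185 9655
z board 0.014188378134210537 z counter 0.0010019430714008591
end line x=k*y+b [0.13188399 0.62176154] deg 7.51303696708673 res 0.0001649285233972588
end y range [ 0.60430874 -0.05685756  0.013     ] [ 0.59422565 -0.20342993  0.013     ]
edge 0.24509647271704582 252 [0.00079081 0.24524487] 0.0003680620126498008
tip [0.2913 0.2908 0.2903 0.2899 0.2897 0.2895 0.2893 0.2891 0.2889 0.2887
 0.289  0.2897 0.291  0.2926] [-0.082 -0.084 -0.086 -0.088 -0.091 -0.093 -0.095 -0.097 -0.099 -0.101
 -0.103 -0.105 -0.107 -0.109]
salt [ 0.46224827 -0.11393746  0.04      ]
blue [0.34996738 0.04428533 0.029     ]
pink [ 0.38591903 -0.27291642  0.029     ]
side y= [-0.13559695  0.022131  ] -7.722035482595947 9.833177236411726e-05
side y= [-0.13269628 -0.12853175] -7.558777302962504 0.0001311121878366187
```

```bash
cat > look.py <<'E'
from h import *
def cross(col,a,b,I,up=True):
    s=I[a:b,col];g=np.diff(s);g=g if up else -g;k=g.argmax();i=np.clip(k,1,len(g)-2)
    d=g[i-1]-2*g[i]+g[i+1];return a+i+.5+(0.5*(g[i-1]-g[i+1])/d if d else 0)
def look(name):
    """wrist picture: board end line and tilt, from the coloured board top"""
    c=capture("wrist");np.savez(name+".npz",**c);cv2.imwrite(f"pics/{name}.png",c["image"])
    S=cv2.GaussianBlur(cv2.cvtColor(c["image"],cv2.COLOR_BGR2HSV)[...,1].astype(float),(3,3),0)
    sil=silhouettes("wrist","board")[0]["region"];v,u=np.nonzero(sil)
    top=v.min();mid=u[v<top+40];lo,hi=mid.min()+13,mid.max()-13
    E=np.array([ray(c,[x,cross(x,max(top-14,0),top+18,S)],.013)[:2] for x in range(lo,hi)])
    for _ in range(3):
        k=np.polyfit(E[:,1],E[:,0],1);r=abs(E[:,0]-np.polyval(k,E[:,1]));E=E[r<.002] if (r<.002).sum()>20 else E
    yc=E[:,1].mean();xe=np.polyval(k,yc)
    cols=list(range(20,150))+list(range(390,540))
    print(name,"end",xe,"y",yc,"deg",np.degrees(np.arctan(k[0])),"n",len(E),"rms",r.std(),"t",current_clock())
    for q in spot_in("wrist","pinch_bowl")[:4]: print("bowl",round(q["conf"],2),ray(c,q["xy"],.04).round(3))
    return c
E
python3 - <<'E'
from look import *
q=[1,0,0,0]
move_ptp([0.65,-0.12,0.15],q)
print("down hit",servo_line([0.65,-0.12,0.005],q,rate=0.08,contact_N=5),current_position())
f0=np.array(current_force())
print("contact",servo_line([0.60,-0.12,0.005],q,rate=0.03,contact_N=1.2),current_position(),current_force()-f0)
servo_line([0.55,-0.12,0.005],q,rate=0.03);print(current_position(),current_force()-f0)
servo_line([0.60,-0.12,0.005],q,rate=0.08)
servo_line([0.60,-0.12,0.12],q,rate=0.15)
move_ptp([0.45,-0.1,0.42],q)
look("w1")
E
```

```text
down hit False [ 0.65037109 -0.12010066  0.00548093]
contact True [ 0.61735823 -0.11989483  0.00480776] [1.08934645 1.82933175 0.46936651]
[ 0.55007251 -0.12000745  0.00500569] [ 2.80914252  1.15413419 -2.76117505]
w1 end 0.5406494639276593 y -0.1296847674298963 deg 3.485321302659773 n 55 rms 8.722362520251194e-05 t 12.7583
bowl 0.88 [ 0.4   -0.123  0.04 ]
bowl 0.72 [0.353 0.043 0.04 ]
bowl 0.63 [ 0.393 -0.272  0.04 ]
bowl 0.17 [ 0.461 -0.485  0.04 ]
```

View pics/w1.png

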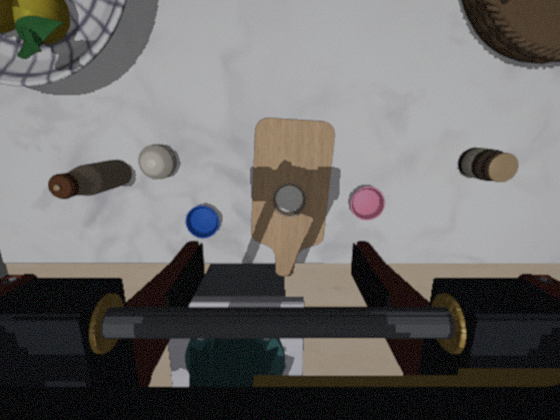

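The board has moved to end row ~118, with its neck tip at (285,275) already over the edge. The salt bowl is riding at (289,199) and the others haven't moved. It is still 3.5° off square, so I'll turn it with a sideways push near the wide end.

```bash
python3 - <<'E'
from look import *
q=[1,0,0,0]
move_gripper(0.0)
move_ptp([0.51,-0.255,0.12],q)
servo_line([0.51,-0.255,0.005],q,rate=0.1)
f0=np.array(current_force())
hit=servo_line([0.51,-0.205,0.005],q,rate=0.025,contact_N=1.2);p=np.array(current_position());print(hit,p,current_force()-f0)
y1=min(max(p[1],-0.220),-0.208)+0.0125
servo_line([0.51,y1,0.005],q,rate=0.025);print(current_position(),current_force()-f0)
servo_line([0.51,-0.25,0.005],q,rate=0.08)
servo_line([0.51,-0.25,0.12],q,rate=0.15)
move_ptp([0.45,-0.1,0.42],q)
look("w2")
E
```

```text
True [ 0.5100348  -0.21409418  0.00482115] [0.60925388 0.1254745  1.14732211]
[ 0.50971763 -0.20119856  0.00494807] [ 0.4324019  -0.68889008  1.0571958 ]
w2 end 0.5371414851935302 y -0.11718461660846632 deg 0.12193412533214014 n 53 rms 4.827940569146006e-05 t 21.9083
bowl 0.89 [ 0.395 -0.117  0.04 ]
bowl 0.86 [ 0.391 -0.27   0.04 ]
bowl 0.62 [ 0.442 -0.122  0.04 ]
bowl 0.55 [0.348 0.041 0.04 ]
```

```bash
python3 - <<'E'
from look import *
q=[1,0,0,0];y=-0.117
move_gripper(0.088)
move_ptp([0.58,y,0.12],q)
servo_line([0.58,y,0.005],q,rate=0.1)
servo_line([0.521,y,0.005],q,rate=0.03);print(current_position(),current_force())
servo_line([0.57,y,0.005],q,rate=0.08)
servo_line([0.57,y,0.12],q,rate=0.15)
move_ptp([0.45,-0.1,0.42],q)
c=look("w3")
S=cv2.GaussianBlur(cv2.cvtColor(c["image"],cv2.COLOR_BGR2HSV)[...,1].astype(float),(3,3),0)
F=np.array([ray(c,[x,cross(x,250,275,S)],0)[0] for x in list(range(20,150))+list(range(390,540))]);print("edge",np.median(F))
E
```

```text
[ 0.52127604 -0.11708693  0.00507655] [ 3.3898075  -0.2505426   0.70747695]Traceback (most recent call last):
  File "<stdin>", line 10, in <module>
  File "look.py", line 9, in look
    sil=silhouettes("wrist","board")[0]["region"];v,u=np.nonzero(sil)
        ~~~~~~~~~~~~~~~~~~~~~~~~~~~~^^^
IndexError: list index out of range
```

View pics/w3.png

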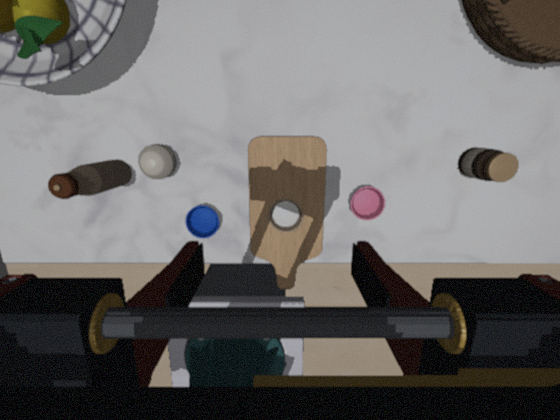

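The board now lies square: end at row ~136, neck tip at about (286,288), salt bowl on it at (286,215), and nothing else has moved. The network missed the board, so I'll measure from the saved picture directly.

```bash
python3 - <<'E'
from look import *
c=dict(np.load("w3.npz"))
S=cv2.GaussianBlur(cv2.cvtColor(c["image"],cv2.COLOR_BGR2HSV)[...,1].astype(float),(3,3),0)
E=np.array([ray(c,[x,cross(x,122,154,S)],.013)[:2] for x in range(262,315)])
k=np.polyfit(E[:,1],E[:,0],1);print("end",np.polyval(k,-.117),np.degrees(np.arctan(k[0])),np.std(E[:,0]-np.polyval(k,E[:,1])))
F=np.array([ray(c,[x,cross(x,250,275,S)],0)[0] for x in list(range(20,150))+list(range(390,540))]);print("edge",np.median(F))
print("tip",ray(c,[286,288],.013),current_clock())
# scene-camera check of edge by depth: lateral front face vs top, and tip
c=capture("top");W=cloud(c);im=cv2.cvtColor(c["image"],cv2.COLOR_BGR2HSV);S=cv2.GaussianBlur(im[...,1].astype(float),(3,3),0)
e=np.array([ray(c,[x,cross(x,285,310,S)],0)[0] for x in list(range(110,185))+list(range(430,540))]);print("top edge",np.median(e))
d=np.array([ray(c,[x,cross(x,205,225,S)],.013)[0] for x in range(266,290)]);print("top end",np.median(d),d.std())
cv2.imwrite("pics/top3.png",c["image"])
E
```

```text
end 0.5104510304433848 0.1331094726453487 0.00012267988666790449
edge 0.24516095827484086
tip [ 0.19263135 -0.11935767  0.013     ] 31.0
top edge 0.24450902345797992
top end 0.5092932500168486 0.014453619046874996
```

```bash
python3 -c "
from bench import *
print(close_job())"
```

```text
the job is handed in; nothing more can be done
None
```

I've handed the job in: the board's neck tip sticks out about 5.4 cm past the front edge by the camera measurement (asked: 5 cm ± 1 cm), within about 0.15° of square, and the salt bowl is still standing on the board with the jar, mill and timer where they were.

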